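# Fit up two square tubes on the welding fixture plate

### The arm

A 6-joint arm with a two-finger parallel gripper is mounted at the origin on the work surface. World frame = base frame: x ahead of the robot, y to its left, z up, the work surface at z = 0. Lengths are in mm, angles in rad, forces in N, time in s.
With the tool pointing down it reaches from about 275 to 750 mm from the base axis. Payload 10.2 kg.
Tool frame: the origin (TCP) lies at the very end of the fingers, on their centre line; the grasp point (between the pads) lies 19 mm behind it (ctrl.hold_point_z is the distance from the TCP to the grasp point, in mm); z points along the fingers, y is the direction in which the jaws open and shut (so a half turn about z gives the same grasp; the last joint's range is limited). The gripper opens to 85 mm and grips with 20 to 120 N. Pads are 22 mm wide; open, the fingers measure 114 mm over their backs; the gripper's body (76 mm by 85 mm) begins 54 mm behind the grasp point. The pads swing forward as they close: fully open they stand 13 mm farther back than shut.
Start: joints at [0.906, 0.313, 1.498, -0, 1.331, -0.223], TCP at [224.486, 474.592, 231.294] pointing down, gripper open.
Joint ranges: [-2.94, 2.94], [-0.97, 2.17], [0.19, 2.56], [-1.23, 4.37], [0.02, 3.11], [-2.88, 2.88]. Speed limits (rad/s): [2.39, 2.39, 3.01, 3.14, 3.14, 3.14].

### API

Orientations are given as a unit quaternion [w, x, y, z].
In Python, from rig import readout, cams, workorder, spotter, ctrl gives the robot as it stands.
- The arm moves only by the tool step_arm, never from a script. Its argument "plan" is text: rows parted by semicolons, each of 5 numbers parted by spaces: the shift along the tool's x, y, z in cm, then the turn about the tool's z in degrees, then the opening in per cent of the stroke, from 0 (shut) to 100 (fully open). In form: x y z twist gripper; .... A call has 1 to 10 rows; each row is the pose to reach, as a shift and turn from the pose commanded when the call began, along the tool's axes at that moment; what a row does not reach only later rows make up. A row lasts 1/10 s, in which the tool goes at most 50 mm and 8.59 degrees, less where a joint would pass 70% of its speed; a pose out of reach is approached as far as the arm can. A call with a gripper value outside its range is refused whole. The fingers move at their own pace and stop on an object; "grip_force" is the grip in N (left out, the last holds). Time passes only in rows, so rows that repeat a pose let the fingers close. It gives the time, the measured TCP pose, the force and the opening at its end, in the units of the state.
- readout.sense(): the state, without advancing time (a new reading comes with each control period).
- cams.capture(name): name is "side" or "top"; returns (picture, depth): 400x640x3 uint8, red, green, blue; 400x640 float32, mm along the optical axis (not along the pixel's ray), 0 where there is no reading.
- cams.camera_info(name): a dict with "vfov" (degrees; the focal length in pixels is half the picture's height over the tangent of half this angle, whatever the lens; pixels are square), "cx", "cy" (the principal point, pixels), "k1" (the pictures are not rectified: a ray, as slopes to the right and down, at radius r is drawn at 1 + k1 r^2 times it, then the intrinsics apply), "rvec" (rotation vector, rad) and "tvec" (3), from world to camera coordinates, as OpenCV has them. Camera axes: x right, y down, z forward; pixel columns grow to the right and rows downward; lengths in mm; the calibration is good to about 2 mm. A picture is of the moment at which its call begins. camera_info takes no time and is no camera call.
- workorder.finish_job(): hands the job in, once; it reports no verdict.
Trained networks look in the newest picture that a camera, given by its name, has taken for a name from the list of things; names that differ only in an ending like _2 or _b are one class to them, and where a whole thing is asked for, a point or a joint stands for the part that bears it (a point fixed in the world has none). Each returns a list of dicts, best first, with "conf" (0 to 1); they miss things now and then, are a little off and sometimes report something else, mostly with a low value. They report only what shows in the picture. A call takes as long as a camera call. They do not tell look-alikes from the thing itself.
- spotter.regions_of(camera, target): "pixels" (400x640 bool, what is visible of it) and "extent" ([centre column, centre row, width, height] in pixels, round what is visible of it).
The state is a dict: "time_s": time; "joints": joint angles; "dq": joint speeds; "tau": joint torques, N m; "eef_pos": TCP position; "ee_rot": TCP orientation; "force": force on the tool from outside, world axes, zero at the start; "wrist_torque": the same for the moment, N m; "grip_width": opening from 0.0 (shut) to 1.0 (fully open).
Only numpy, scipy, OpenCV 4.12 (cv2) and the standard library are available. Lean on these libraries where they do the work, as an engineer would, in place of code of your own. Each camera call takes 0.05 s, during which the arm holds its last target. There are 200 camera calls.

### The job

Get the two short lengths of square steel tube on the fixture plate ready for tack-welding into one length: by pushing alone, slide them along the plate until both lie flush along the fence, their ends butt together in line, and the tube next to the end stop sits home against it. Either tube may be the one at the stop. Do not pick the tubes up or tip them, leave the tape measure, square and clamp as they lie, and finish with the hand clear.

Things in the scene. Friction and masses are not known exactly. Their poses are not given: they have to be found in the camera images.
- jig: Fixture plate: dark steel with a grid of 16 mm holes, 320 (x) by 580 (y) by 12 mm thick, screwed to the bench. Origin: centre of its underside, level with the bench top, so its top face is at z = 12 mm. Its x points away from the robot, within 0.2 rad, its y to the robot's left. It does not move.
- fence (a point): Point on the fence face at plate-top level, at x = 90, y = 10, z = 12 mm in the plate's frame and with the plate's axes. The fence is a grey steel angle bolted to the plate: its upright leg is 6 mm thick, stands 50 mm above the plate and runs 250 mm each way from here along the plate's y; the face the tubes go against looks to -x. Its foot and bolts lie behind it.
- stop: End stop: dark steel angle bracket bolted to the plate against the fence at its right-hand end (-y); its place along the fence varies, it does not move. Axes as the plate's. Origin: on the plate's top face, under the middle of the stop face, which is 50 mm wide (x), 40 mm high and looks along +y. The bracket reaches back to y = -72 mm; its screw head is 23 mm high.
- long_tube: Longer bare steel square tube: 140 mm long (its y), 40 wide (x), 40 high, walls 3 mm, ends open: a narrow finger against an end bears on the top wall, 37 to 40 mm above the plate. 0.4 to 0.6 kg, slides with 2 to 5 N. Origin: centre of its underside. Loose on the plate on the robot's side of the fence, turned up to 0.35 rad from it; either tube may be nearer the stop.
- short_tube: Shorter length of the same tube: 90 mm long (its y), 40 wide (x), 40 high, walls 3 mm, open ends likewise. 0.25 to 0.4 kg, slides with 1 to 3 N. Origin: centre of its underside. Loose on the plate, in line with or askew of the long one, turned up to 0.35 rad from the fence.
- tape_measure: Bystander: black tape measure with round yellow sides, 40 by 75 mm, 60 mm high, loose on the plate at its near right-hand corner. Origin: centre of its underside. Leave it.
- square: Bystander: engineer's square lying on the bench left or right of the plate; dark stock 100 mm long, thin blade 150 mm long pointing away from the robot. Origin: under the middle of the stock. Leave it.
- f_clamp: Bystander: F-clamp with a 300 mm bar, red jaws and a wooden handle, 120 mm over its jaws, lying flat (28 mm high) on the bench on the other side of the plate from the square, bar pointing away from the robot. Origin: under its middle. Leave it.
Things that resemble listed ones, but are neither listed nor needed, are in the scene too. What is shaped like the long_tube but orange is not meant.

How it is judged:
By the outcome, as a careful person would: the job done as asked, in the order asked, and still so for the second after the job is handed in, with the robot touching nothing.
It also fails if it takes over 58 s, if anything falls off the work surface, if the arm or the gripper's body presses on something with over 40 N, if the wrist force passes 120 N, or if a joint passes its speed limit or range.

## Working session

There is one attempt and no reset: what is moved stays moved. The work goes in short steps, Python scripts to look and compute and a tool call to move; the robot and the scene stay as the last step left them, time stands still between calls to the robot, and variables do not carry over. Pictures are saved under pics/ and viewed, about 8 in all and at most 12, crops included, and the job is handed in when it is done.

Besides the shell and the picture viewer there is one more tool, called after "Request:" as name(argument=value, ...) on one line, values as JSON. step_arm: Moves the arm, as the interface text tells. Its arguments: {"type":"object","properties":{"plan":{"type":"string"},"grip_force":{"type":"number"}},"required":["plan"]}

```bash
ls; mkdir -p pics
cat > h.py <<'E'
import numpy as np, cv2
from rig import readout, cams, workorder, spotter, ctrl
def K(n):
    c=cams.camera_info(n); f=200/np.tan(np.radians(c['vfov'])/2)
    R=cv2.Rodrigues(np.array(c['rvec'],float))[0]; return c,f,R,np.array(c['tvec'],float)
def rays(n,uv):
    c,f,R,t=K(n); uv=np.asarray(uv,float).reshape(-1,1,2)
    M=np.array([[f,0,c['cx']],[0,f,c['cy']],[0,0,1]])
    p=cv2.undistortPoints(uv,M,np.array([c['k1'],0,0,0,0.]),None,None).reshape(-1,2)
    d=np.c_[p,np.ones(len(p))]; return d@R, -R.T@t, d
def onz(n,uv,z):  # pixel -> world at height z
    d,o,_=rays(n,uv); s=(z-o[2])/d[:,2]; return o+d*s[:,None]
def cloud(n,dep):
    v,u=np.nonzero(dep>0); d,o,_=rays(n,np.c_[u,v]); return np.c_[u,v],o+d*dep[v,u][:,None]
def proj(n,P):
    c,f,R,t=K(n); M=np.array([[f,0,c['cx']],[0,f,c['cy']],[0,0,1]])
    return cv2.projectPoints(np.asarray(P,float).reshape(-1,1,3),np.array(c['rvec'],float),t,M,np.array([c['k1'],0,0,0,0.]))[0].reshape(-1,2)
def save(name,im): cv2.imwrite('pics/'+name+'.png',im[:,:,::-1])
E
python3 - <<'E'
from h import *
print({k:(v if not hasattr(v,'shape') else v.round(3)) for k,v in readout.sense().items()})
for n in('top','side'):
    im,d=cams.capture(n); save(n+'0',im); np.save(n+'0.npy',d); np.save(n+'0i.npy',im)
    c,f,R,t=K(n); print(n,c,'pos',-R.T@t,'fwd',R[2])
    for k in('jig','stop','long_tube','short_tube','tape_measure'):
        r=spotter.regions_of(n,k)
        for j,q in enumerate(r):
            print(n,k,round(q['conf'],2),np.round(q['extent']),q['pixels'].sum())
            np.save(f'm_{n}_{k}_{j}.npy',q['pixels'])
E
```

```text
pics
{'time_s': 0.0, 'joints': array([ 0.906,  0.313,  1.498,  0.   ,  1.331, -0.223]), 'dq': array([-0.001, -0.   ,  0.   , -0.001, -0.   , -0.   ]), 'tau': array([ 1.0000e-03, -4.1226e+01, -2.5974e+01, -0.0000e+00,  4.0000e-03,
       -0.0000e+00]), 'eef_pos': array([224.325, 474.388, 230.731]), 'ee_rot': array([-0.   ,  0.219,  0.976, -0.001]), 'force': array([ 0.315, -0.019,  0.705]), 'wrist_torque': array([-0.033, -0.003, -0.066]), 'grip_width': 0.9994370255519981}
top {'vfov': 42.89369831769765, 'cx': 320.0685379945175, 'cy': 199.65526461082783, 'k1': 0.001901513400266724, 'rvec': array([ 2.19400532, -2.13434474,  0.15570087]), 'tvec': array([ -23.67085968,  503.67833625, 1541.27541744])} pos [ 305.88644281   15.03393283 1592.47905901] fwd [ 0.12601519 -0.01577207 -0.99190293]
top jig 0.39 [269. 186.  48.  33.] 693
top stop 0.88 [370. 149.  20.  22.] 341
top long_tube 0.97 [269. 184.  46.  29.] 671
top long_tube 0.83 [251. 269.  48.  16.] 670
top long_tube 0.79 [174. 142.  47.  25.] 762
top short_tube 0.6 [318. 176.  30.  23.] 446
top tape_measure 0.88 [387. 186.  32.  17.] 342
side {'vfov': 57.68518664345733, 'cx': 318.7607828471305, 'cy': 200.85667625306036, 'k1': -0.07654845985734084, 'rvec': array([ 2.3682718 , -0.75478253,  0.25980952]), 'tvec': array([-389.78741461,  256.83726402, 1057.95790196])} pos [  55.44495705 -602.53207165  985.42147859] fwd [ 0.35833036  0.51121037 -0.78119351]
side jig 0.78 [350. 209. 184. 139.] 10922
side stop 0.81 [397. 209.  28.  23.] 352
side long_tube 0.96 [311. 171.  41.  21.] 587
side long_tube 0.81 [242. 195.  33.  34.] 557
side long_tube 0.76 [296. 117.  33.  25.] 430
side short_tube 0.89 [345. 193.  25.  27.] 404
side tape_measure 0.9 [383. 235.  23.  33.] 466
```

View pics/top0.png

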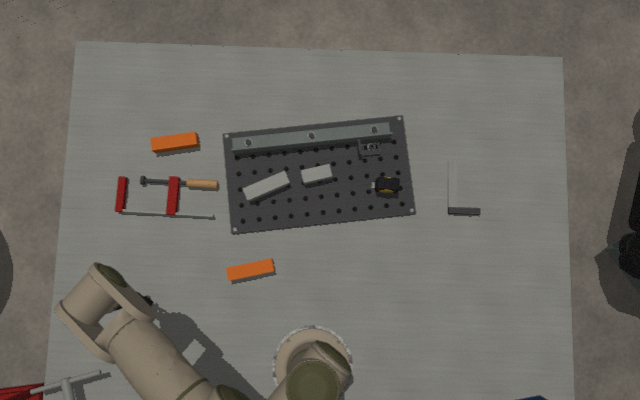

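View pics/side0.png

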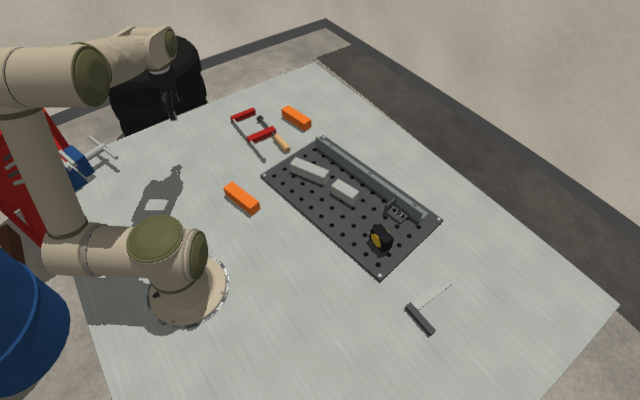

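Candidates for long_tube: grey at top (268,185), and orange look-alikes at (175,142) and (250,269). The grey one is right. short_tube is the grey one at (317,175), nearer the stop bracket (370,149). The tape measure is at (387,186), the fence runs along (233,148)–(392,130), and the square and clamp lie off the plate.

```bash
cat > meas.py <<'E'
from h import *
def rect(P,L,W):
    from scipy.optimize import minimize
    (c,s,a)=cv2.minAreaRect(P[:,:2].astype(np.float32)); return np.round(c,1),np.round(s,1),round(a,1)
if __name__=='__main__':
    for n in('top','side'):
        d=np.load(n+'0.npy'); uv,P=cloud(n,d)
        mk=np.load(f'm_{n}_jig_0.npy')
        for k in('long_tube','short_tube','stop','tape_measure'):
            m=np.load(f'm_{n}_{k}_0.npy'); q=P[m[uv[:,1],uv[:,0]]]
            z=q[:,2]; print(n,k,np.percentile(z,[5,25,50,75,95]).round(1))
            t=q[(z>46)&(z<58)] if 'tube' in k else q[z>40]
            print('   top n',len(t),t.mean(0).round(1), rect(t,0,0))
        # fence: top z
        f=P[(P[:,2]>57)&(P[:,2]<68)&(P[:,0]>430)&(P[:,0]<680)&(abs(P[:,1])<360)]
        f=f[f[:,0]>500]
        vx=cv2.fitLine(f[:,:2].astype(np.float32),cv2.DIST_HUBER,0,.01,.01).ravel()
        print('fence',len(f),f.min(0).round(),f.max(0).round(),vx.round(3))
        pl=P[(P[:,2]>6)&(P[:,2]<18)&(P[:,0]>300)&(P[:,0]<700)&(abs(P[:,1])<400)]
        print('plate',len(pl),np.median(pl[:,2]),rect(pl,0,0)); 
    im=np.load('top0i.npy')[105:245,210:425]; save('cropt',cv2.resize(im,None,fx=3.7,fy=3.7,interpolation=cv2.INTER_CUBIC))
E
python3 meas.py
```

```text
top long_tube [31.3 48.1 51.  53.5 57.1]
   top n 538 [542.5 155.4  51.7] (array([542.3, 155.8]), array([ 41.3, 138.4]), 25.3)
top short_tube [18.4 47.4 50.5 53.5 56.8]
   top n 352 [583.3   4.4  51.6] (array([584.2,   3.5]), array([41.1, 89.9]), 14.5)
top stop [15.9 19.7 23.2 31.4 52.9]
   top n 57 [ 670.5 -128.3   50.2] (array([ 671.8, -128.5]), array([46.8, 11.2]), 7.0)
top tape_measure [28.9 65.8 69.6 72.4 76. ]
   top n 315 [ 553.  -211.7   68.8] (array([ 554.8, -213.5]), array([68.8, 40.8]), 87.2)
fence 307 [ 511. -248.   57.] [680. 265.  68.] [2.55000e-01 9.67000e-01 6.07488e+02 8.08700e+00]
plate 12443 11.529399062771517 (array([5.001e+02, 2.000e-01]), array([399.8, 799.2]), 0.0)
side long_tube [17.9 35.1 51.5 54.2 56.5]
   top n 355 [543.  152.3  53.3] (array([544.5, 154.8]), array([ 44.2, 140.1]), 23.7)
side short_tube [17.8 35.  51.8 54.3 56.7]
   top n 249 [ 5.841e+02 -1.000e-01  5.360e+01] (array([585.2,   1.6]), array([42.6, 87.2]), 13.5)
side stop [18.2 23.1 25.1 31.7 53.9]
   top n 49 [ 671.4 -134.3   50.7] (array([ 679.2, -143.3]), array([43.1, 54.1]), 35.9)
side tape_measure [27.1 48.6 70.2 73.9 76. ]
   top n 387 [ 551.2 -221.9   67. ] (array([ 556.8, -217.6]), array([69.8, 44.1]), 85.3)
fence 230 [ 503. -253.   57.] [680. 266.  68.] [ 2.82000e-01  9.60000e-01  6.02116e+02 -2.22730e+01]
plate 8332 13.822937189819015 (array([500.5,   0.8]), array([397.5, 797.8]), 0.1)
```

View pics/cropt.png

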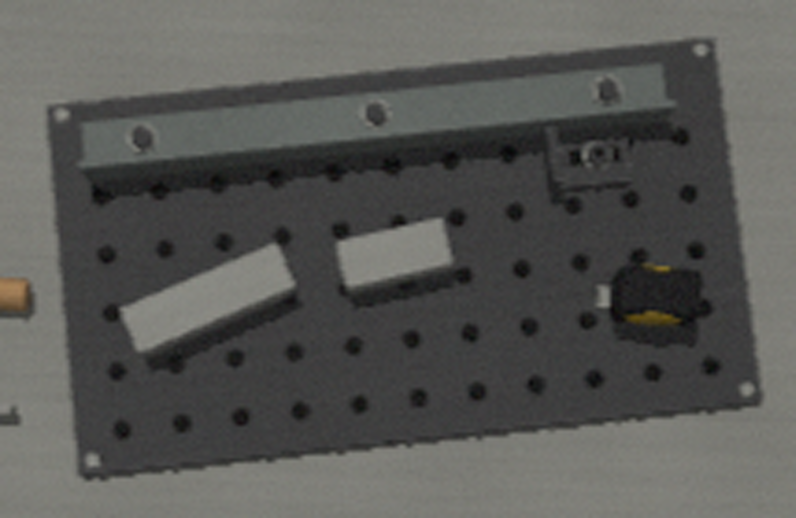

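The close crop confirms that both grey tubes are right. The long one spans crop (120,305)–(297,290). The short one spans (337,240)–(453,260). The stop's face edge is near crop (550,160), and the fence's top front edge runs (82,165)–(675,103). Next I'll fit the plate frame.

```bash
cat > plate.py <<'E'
from h import *
from scipy.optimize import least_squares
def full(c): return np.array(c,float)/3.7+[210,105]-0.36
if __name__=='__main__':
    cor=onz('top',full([(49,105),(713,40),(761,402),(82,478)]),12)[:,:2]
    L=np.array([(160,290),(160,-290),(-160,-290),(-160,290)],float)
    f=lambda p:((np.c_[np.cos(p[2])*L[:,0]-np.sin(p[2])*L[:,1],np.sin(p[2])*L[:,0]+np.cos(p[2])*L[:,1]]+p[:2])-cor).ravel()
    r=least_squares(f,[530,0,0]); p=r.x; print('plate',p.round(4),'res',r.fun.round(1)); np.save('plate.npy',p)
    Rt=np.array([[np.cos(p[2]),-np.sin(p[2])],[np.sin(p[2]),np.cos(p[2])]])
    tp=lambda w:((np.asarray(w)[:,:2]-p[:2])@Rt).round(1)
    print('fence top edge (plate)',tp(onz('top',full([(82,165),(675,103)]),62)))
    print('stop face top edge',tp(onz('top',full([(548,127),(556,190)]),52)))
    print('long top corners',tp(onz('top',full([(120,305),(278,242),(297,288),(143,354)]),52)))
    print('short',tp(onz('top',full([(337,240),(443,217),(453,266),(347,291)]),52)))
    for k,w in (('long',(542.8,155)),('short',(584.5,3)),('tape',(555,-214))): print(k,tp([w]))
    q=readout.sense(); print(q['eef_pos'],tp([q['eef_pos']]), 'plate x,y axes', Rt.T.round(4))
    S=proj('side',[np.r_[Rt@l+p[:2],12] for l in L]); print('side corners',S.round())
E
python3 plate.py
```

```text
plate [ 5.903952e+02 -3.107100e+00  1.356000e-01] res [-1.   2.3  1.8 -2.1 -1.2 -2.8  0.3  2.6]
fence top edge (plate) [[  93.2  257.6]
 [  94.2 -238.1]]
stop face top edge [[  87.3 -131.2]
 [  33.2 -131.5]]
long top corners [[-25.  238.1]
 [ 13.8 103.4]
 [-26.3  91.7]
 [-67.6 223.1]]
short [[ 10.3  54.6]
 [ 20.3 -35.1]
 [-21.7 -38.7]
 [-33.2  50.9]]
long [[-25.8 163.1]]
short [[-5.   6.8]]
tape [[ -63.6 -204.2]]
[224.46910538 474.58276824 231.30790386] [[-298.   522.8]] plate x,y axes [[ 0.9908  0.1352]
 [-0.1352  0.9908]]
side corners [[322. 135.]
 [442. 220.]
 [378. 281.]
 [258. 175.]]
```

Request:
step_arm(plan="-48.0 -30.2 8 -33.1 60; -48.0 -30.2 8 -33.1 60; -48.0 -30.2 8 -33.1 60; -48.0 -30.2 8 -33.1 60; -48.0 -30.2 8 -33.1 60; -48.0 -30.2 8 -33.1 60; -48.0 -30.2 8 -33.1 60; -48.0 -30.2 8 -33.1 60; -48.0 -30.2 8 -33.1 60; -48.0 -30.2 8 -33.1 60", grip_force=40)

```text
time_s: 1.6
eef_pos: [477.9, 76.9, 165.0]
ee_rot: [0.0, -0.068, 0.998, 0.0]
force: [2.1, 0.2, -0.2]
grip_width: 0.598
```

```bash
cat > st.py <<'E'
from h import *
from scipy.spatial.transform import Rotation as Ro
p=np.load('plate.npy'); c,s=np.cos(p[2]),np.sin(p[2]); Rt=np.array([[c,-s],[s,c]])
def st():
    q=readout.sense(); w=q['ee_rot']; T=Ro.from_quat([w[1],w[2],w[3],w[0]]).as_matrix(); ty=T[:2,1]@Rt
    print('t',round(q['time_s'],2),'plate xy',((q['eef_pos'][:2]-p[:2])@Rt).round(1),'z',q['eef_pos'][2].round(1),'jaw yaw deg in plate',np.degrees(np.arctan2(-ty[0],ty[1])).round(2),'F plate',(q['force'][:2]@Rt).round(1),q['force'][2].round(1),'grip',round(q['grip_width'],2))
if __name__=='__main__': st()
E
python3 st.py
```

```text
t 1.6 plate xy [-100.7   94.5] z 165.0 jaw yaw deg in plate -0.0 F plate [ 2.1 -0. ] -0.2 grip 0.6
```

Request:
step_arm(plan="-4.1 -8.6 2 0 60; -4.1 -8.6 4 0 60; -4.1 -8.6 4 0 60; -4.1 -8.6 8 0 60; -4.1 -8.6 11 0 60; -4.1 -8.6 13 0 60; -4.1 -8.6 14.2 0 60; -4.1 -8.6 14.2 0 60")

```text
time_s: 2.4
eef_pos: [528.7, -0.3, 22.3]
ee_rot: [-0.001, -0.068, 0.998, 0.0]
force: [-0.5, 0.1, 0.4]
grip_width: 0.6
```

```bash
python3 st.py
```

```text
t 2.4 plate xy [-60.8  11.1] z 22.3 jaw yaw deg in plate 0.03 F plate [-0.5  0.2] 0.4 grip 0.6
```

Request:
step_arm(plan="-1.0 -0.3 0 0 60; -2.0 -0.3 0 0 60; -3.0 -0.3 0 0 60; -4.0 -0.3 0 0 60; -5.0 -0.3 0 0 60; -6.0 -0.3 0 0 60; -7.0 -0.3 0 0 60; -8.0 -0.3 0 0 60; -8.7 -0.3 0 0 60; -9.2 -0.3 0 0 60")

```text
time_s: 3.4
eef_pos: [621.4, 8.9, 24.1]
ee_rot: [0.0, -0.068, 0.998, -0.0]
force: [-3.1, -0.1, 1.8]
grip_width: 0.598
```

Run:
```python
from st import *
st()
im,d=cams.capture('top'); save('t1',cv2.resize(im[105:245,210:425],None,fx=3.7,fy=3.7,interpolation=cv2.INTER_CUBIC))
```

```text
t 3.4 plate xy [32.4  7.7] z 24.1 jaw yaw deg in plate 0.03 F plate [-3.   0.3] 1.8 grip 0.6
```

View pics/t1.png

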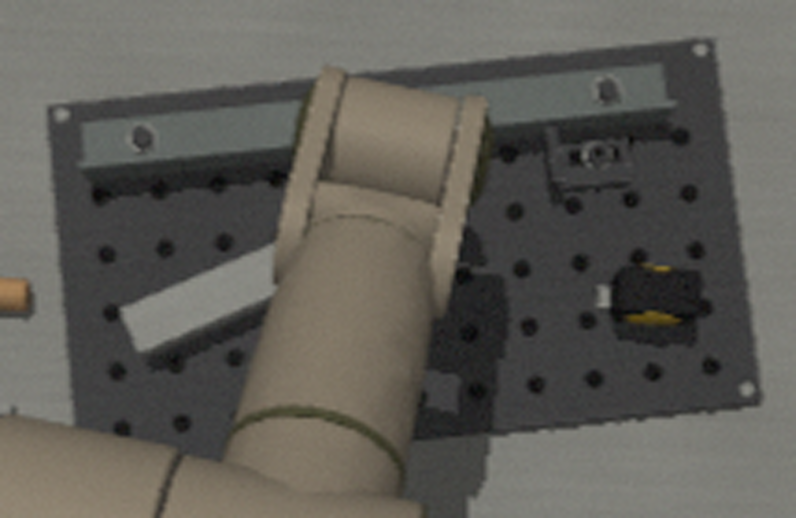

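The arm hides the short tube, and the long tube has not moved. The force is about 3 N, which is a sliding push. I'll carry on slowly into the fence.

Request:
step_arm(plan="-0.2 0 0 0 60; -0.4 0 0 0 60; -0.5 0 0 0 60; -0.6 0 0 0 60; -0.7 0 0 0 60; -0.7 0 0 0 60")

```text
time_s: 4.05
eef_pos: [627.9, 9.7, 23.1]
ee_rot: [0.0, -0.068, 0.998, -0.0]
force: [-1.1, 0.8, 1.4]
grip_width: 0.601
```

Request:
step_arm(plan="-0.1 0 0 0 60; -0.2 0 0 0 60; -0.3 0 0 0 60; -0.4 0 0 0 60; -0.4 0 0 0 60")

```text
time_s: 4.55
eef_pos: [629.7, 9.9, 23.1]
ee_rot: [-0.003, -0.068, 0.998, -0.0]
force: [-15.5, -4.3, 9.3]
grip_width: 0.6
```

```bash
python3 st.py
```

```text
t 4.55 plate xy [40.7  7.6] z 23.1 jaw yaw deg in plate 0.05 F plate [-15.9  -2.2] 9.3 grip 0.6
```

Request:
step_arm(plan="2 0 0 0 60; 2 0 -4 0 30; 2 0 -8 0 0; -1 4 -8 0 0; -3 7 -8 0 0; -3 7 -8 0 0; -3 7 -5 0 0; -3 7 -2 0 0; -3 7 -0.8 0 0; -3 7 -0.8 0 0")

```text
time_s: 5.55
eef_pos: [651.2, 83.3, 29.6]
ee_rot: [-0.001, -0.068, 0.998, 0.0]
force: [-0.4, -0.1, -0.1]
grip_width: -0.002
```

```bash
python3 st.py
```

```text
t 5.55 plate xy [72.  77.3] z 29.6 jaw yaw deg in plate -0.01 F plate [-0.4 -0. ] -0.1 grip -0.0
```

Run:
```python
from h import *
im,d=cams.capture('side'); save('s1',cv2.resize(im[125:290,250:450],None,fx=3.6,fy=3.6,interpolation=cv2.INTER_CUBIC))
```

```text
(no output)
```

View pics/s1.png

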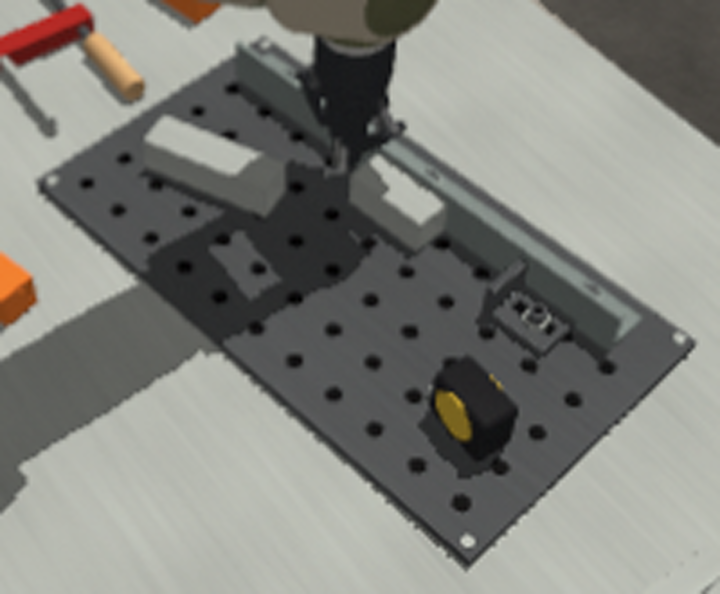

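The side crop shows the short tube lying along the fence (around 395,195), with the finger just left of its end (around 345,160). Now I'll push it to the stop.

Request:
step_arm(plan="0.1 -0.8 0 0 0; 0.1 -1.6 0 0 0; 0.1 -2.5 0 0 0; 0.1 -3.5 0 0 0; 0.1 -4.5 0 0 0; 0.1 -5.5 0 0 0; 0.1 -6.5 0 0 0; 0.1 -7.4 0 0 0; 0.1 -8.2 0 0 0; 0.1 -8.8 0 0 0")

```text
time_s: 6.6
eef_pos: [663.0, -4.5, 31.1]
ee_rot: [-0.0, -0.068, 0.998, -0.0]
force: [-0.1, 2.5, 1.5]
grip_width: -0.001
```

```bash
python3 st.py
```

```text
t 6.6 plate xy [ 71.8 -11.2] z 31.1 jaw yaw deg in plate -0.0 F plate [0.3 2.5] 1.5 grip -0.0
```

Request:
step_arm(plan="0.0 -0.3 0 0 0; 0 -0.6 0 0 0; 0 -0.9 0 0 0; 0 -1.1 0 0 0; 0 -1.3 0 0 0; 0 -1.4 0 0 0; 0 -1.5 0 0 0")

```text
time_s: 7.3
eef_pos: [664.9, -18.6, 31.1]
ee_rot: [-0.0, -0.068, 0.998, -0.0]
force: [-0.7, 3.0, 1.2]
grip_width: 0.003
```

```bash
python3 st.py
```

```text
t 7.3 plate xy [ 71.8 -25.4] z 31.1 jaw yaw deg in plate 0.02 F plate [-0.3  3.1] 1.2 grip 0.0
```

Request:
step_arm(plan="0.0 -0.1 0 0 0; 0 -0.2 0 0 0; 0 -0.3 0 0 0; 0 -0.4 0 0 0; 0 -0.5 0 0 0; 0 -0.5 0 0 0")

```text
time_s: 7.9
eef_pos: [664.8, -19.6, 31.0]
ee_rot: [-0.001, -0.068, 0.998, 0.003]
force: [-2.9, 19.7, 5.4]
grip_width: 0.0
```

```bash
python3 st.py
```

```text
t 7.9 plate xy [ 71.5 -26.4] z 31.0 jaw yaw deg in plate 0.08 F plate [-0.2 19.9] 5.4 grip 0.0
```

Request:
step_arm(plan="0 1 0 0 0; 0 1.5 -4 0 0; 0 1.5 -8 0 0; 4 5 -8 0 70; 7 9 -8 0 70; 10 13 -8 0 70; 13 16 -8 0 70; 15.8 19 -8 0 70; 15.8 19 -8 0 70; 15.8 19 -6 0 70")

```text
time_s: 8.9
eef_pos: [484.6, 143.7, 93.1]
ee_rot: [0.003, -0.069, 0.998, -0.0]
force: [0.5, 0.8, -0.4]
grip_width: 0.698
```

Run:
```python
from st import *
st()
im,d=cams.capture('top'); save('t2',cv2.resize(im[105:245,210:425],None,fx=3.7,fy=3.7,interpolation=cv2.INTER_CUBIC))
```

```text
t 8.9 plate xy [-84.9 159.8] z 93.1 jaw yaw deg in plate 0.11 F plate [0.7 0.7] -0.4 grip 0.7
```

View pics/t2.png

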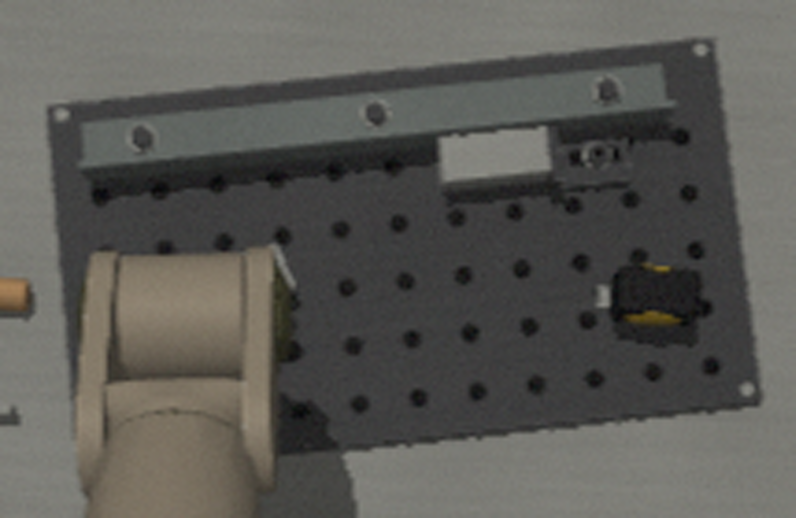

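The short tube now lies flush along the fence (439–552, 130–190) and touches the stop. Next I'll lower behind the long tube and push.

Request:
step_arm(plan="0 0 3 0 70; 0 0 5.5 0 70; 0 0 6.8 0 70; 0 0 7.2 0 70; 0 0 7.2 0 70")

```text
time_s: 9.45
eef_pos: [483.7, 143.1, 19.3]
ee_rot: [0.0, -0.068, 0.998, -0.0]
force: [-0.1, 0.1, -0.1]
grip_width: 0.702
```

```bash
python3 st.py
```

```text
t 9.45 plate xy [-85.9 159.3] z 19.3 jaw yaw deg in plate 0.0 F plate [-0.1  0.1] -0.1 grip 0.7
```

Request:
step_arm(plan="-0.8 0 0 0 70; -1.5 0 0 0 70; -2.3 0 0 0 70; -3.1 0 0 0 70; -4 0 0 0 70; -5 0 0 0 70; -6 0 0 0 70; -7 0 0 0 70; -8 0 0 0 70; -9 0 0 0 70")

```text
time_s: 10.45
eef_pos: [573.1, 155.6, 19.1]
ee_rot: [-0.0, -0.068, 0.998, -0.0]
force: [-3.4, -0.6, 2.4]
grip_width: 0.7
```

```bash
python3 st.py
```

```text
t 10.45 plate xy [  4.3 159.6] z 19.1 jaw yaw deg in plate 0.01 F plate [-3.5 -0.1] 2.4 grip 0.7
```

Request:
step_arm(plan="-0.8 0 0 0 70; -1.6 0 0 0 70; -2.3 0 0 0 70; -2.8 0 0 0 70; -3.1 0 0 0 70; -3.3 0 0 0 70; -3.5 0 0 0 70; -3.6 0 0 0 70; -3.7 0 0 0 70; -3.7 0 0 0 70")

```text
time_s: 11.45
eef_pos: [609.0, 160.5, 19.1]
ee_rot: [-0.0, -0.068, 0.998, -0.0]
force: [-3.5, -0.4, 2.2]
grip_width: 0.706
```

```bash
python3 st.py
```

```text
t 11.45 plate xy [ 40.5 159.6] z 19.1 jaw yaw deg in plate 0.03 F plate [-3.5  0. ] 2.2 grip 0.71
```

Request:
step_arm(plan="-0.1 0 0 0 70; -0.2 0 0 0 70; -0.3 0 0 0 70; -0.4 0 0 0 70; -0.4 0 0 0 70")

```text
time_s: 11.95
eef_pos: [608.8, 160.5, 19.0]
ee_rot: [-0.006, -0.068, 0.998, -0.001]
force: [-30.3, -7.3, 18.2]
grip_width: 0.7
```

```bash
python3 st.py
```

```text
t 11.95 plate xy [ 40.4 159.6] z 19.0 jaw yaw deg in plate 0.06 F plate [-31.   -3.1] 18.2 grip 0.7
```

Request:
step_arm(plan="2 0 0 0 70; 2 0 -4 0 30; 2 0 -9 0 0; 0 4 -9 0 0; -2.7 8 -9 0 0; -2.7 10.5 -9 0 0; -2.7 10.5 -9 0 0; -2.7 10.5 -6 0 0; -2.7 10.5 -6 0 0")

```text
time_s: 12.85
eef_pos: [624.2, 267.8, 75.6]
ee_rot: [-0.003, -0.068, 0.998, -0.001]
force: [-0.3, -0.1, -0.8]
grip_width: -0.001
```

Run:
```python
from st import *
st()
im,d=cams.capture('side'); save('s2',cv2.resize(im[110:270,250:450],None,fx=3.6,fy=3.6,interpolation=cv2.INTER_CUBIC))
```

```text
t 12.85 plate xy [ 70.1 263.9] z 75.6 jaw yaw deg in plate -0.01 F plate [-0.3 -0.1] -0.8 grip -0.0
```

View pics/s2.png

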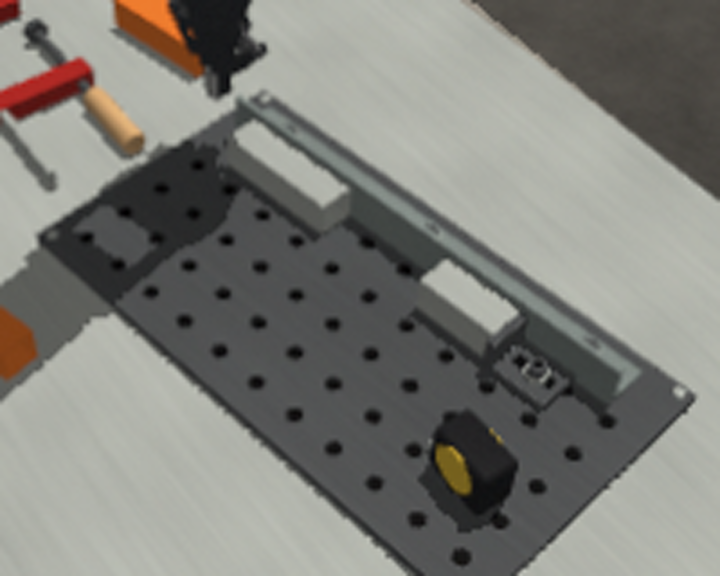

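Both tubes are flush along the fence, with the long one at (290,175) and the short one at (468,300). The finger is beyond the long tube's left end. I'll lower it and push.

Request:
step_arm(plan="0 0 2 0 0; 0 0 3.5 0 0; 0 0 4.5 0 0; -0.1 0 4.5 0 0; -0.1 -0.8 4.5 0 0; -0.1 -1.6 4.5 0 0; -0.1 -2.4 4.5 0 0; -0.1 -3.2 4.5 0 0; -0.1 -4.0 4.5 0 0; -0.1 -5.0 4.5 0 0")

```text
time_s: 13.9
eef_pos: [633.7, 219.1, 34.7]
ee_rot: [0.001, -0.068, 0.998, 0.0]
force: [-0.5, 3.6, 4.1]
grip_width: -0.001
```

```bash
python3 st.py
```

```text
t 13.9 plate xy [ 73.  214.4] z 34.7 jaw yaw deg in plate 0.03 F plate [-0.   3.6] 4.1 grip -0.0
```

Request:
step_arm(plan="0.1 -1 0 0 0; 0.1 -2 0 0 0; 0.1 -3 0 0 0; 0.1 -4 0 0 0; 0.1 -5 0 0 0; 0.1 -6 0 0 0; 0.1 -7 0 0 0; 0.1 -8 0 0 0; 0.1 -8.7 0 0 0; 0.1 -9.2 0 0 0")

```text
time_s: 14.9
eef_pos: [644.9, 127.3, 34.0]
ee_rot: [-0.0, -0.068, 0.998, -0.0]
force: [-1.9, 4.3, 2.9]
grip_width: -0.003
```

```bash
python3 st.py
```

```text
t 14.9 plate xy [ 71.6 121.8] z 34.0 jaw yaw deg in plate -0.01 F plate [-1.3  4.5] 2.9 grip -0.0
```

Request:
step_arm(plan="0 -0.2 0 0 0; 0 -0.4 0 0 0; 0 -0.6 0 0 0; 0 -0.7 0 0 0; 0 -0.8 0 0 0; 0 -0.9 0 0 0; 0 -1.0 0 0 0; 0 -1.0 0 0 0")

```text
time_s: 15.7
eef_pos: [645.9, 119.4, 34.0]
ee_rot: [-0.0, -0.068, 0.998, 0.001]
force: [-1.9, 8.1, 0.6]
grip_width: 0.004
```

```bash
python3 st.py
```

```text
t 15.7 plate xy [ 71.6 113.9] z 34.0 jaw yaw deg in plate 0.03 F plate [-0.8  8.3] 0.6 grip 0.0
```

Request:
step_arm(plan="0 -0.1 0 0 0; 0 -0.2 0 0 0; 0 -0.2 0 0 0")

```text
time_s: 16.0
eef_pos: [645.8, 119.1, 34.0]
ee_rot: [-0.0, -0.068, 0.998, 0.002]
force: [-2.4, 16.4, 2.9]
grip_width: 0.002
```

```bash
python3 st.py
```

```text
t 16.0 plate xy [ 71.4 113.6] z 34.0 jaw yaw deg in plate 0.06 F plate [-0.1 16.6] 2.9 grip 0.0
```

Request:
step_arm(plan="0 1 0 0 0; 0 1.2 -4 0 0; 0 1.2 -8 0 0; 5.3 -2 -8 0 70; 5.3 -6 -8 0 70; 5.3 -8.4 -8 0 70; 5.3 -8.4 -5 0 70; 5.3 -8.4 -2 0 70; 5.3 -8.4 0.8 0 70; 5.3 -8.4 1.2 0 70")

```text
time_s: 17.0
eef_pos: [603.5, 25.5, 18.9]
ee_rot: [-0.003, -0.068, 0.998, 0.0]
force: [0.1, -0.2, 0.6]
grip_width: 0.701
```

```bash
python3 st.py
```

```text
t 17.0 plate xy [16.8 26.6] z 18.9 jaw yaw deg in plate 0.0 F plate [ 0.1 -0.3] 0.6 grip 0.7
```

Contact is expected at plate x ≈ 40.5.

Request:
step_arm(plan="-0.8 0 0 0 70; -1.5 0 0 0 70; -2.0 0 0 0 70; -2.2 0 0 0 70; -2.4 0 0 0 70; -2.5 0 0 0 70; -2.6 0 0 0 70; -2.6 0 0 0 70")

```text
time_s: 17.8
eef_pos: [627.1, 28.8, 22.9]
ee_rot: [-0.006, -0.068, 0.998, -0.0]
force: [-29.6, -6.4, 19.0]
grip_width: 0.699
```

```bash
python3 st.py
```

```text
t 17.8 plate xy [40.6 26.6] z 22.9 jaw yaw deg in plate 0.07 F plate [-30.2  -2.3] 19.0 grip 0.7
```

Request:
step_arm(plan="2 0 0 0 45; 2 -4 0 0 45; 2 -8 0 0 45; 2 -10.7 0 0 45; 2 -10.7 0 0 45; 1.2 -10.7 0 0 45; 0.6 -10.7 0 0 45; 0.3 -10.7 0 0 45; 0.1 -10.7 0 0 45; 0.1 -10.7 0 0 45")

```text
time_s: 18.8
eef_pos: [641.6, -76.1, 22.3]
ee_rot: [-0.005, -0.069, 0.998, 0.0]
force: [-24.9, -3.6, 14.8]
grip_width: 0.449
```

```bash
python3 st.py
```

```text
t 18.8 plate xy [ 40.8 -79.2] z 22.3 jaw yaw deg in plate 0.13 F plate [-25.2  -0.2] 14.8 grip 0.45
```

Request:
step_arm(plan="1 0 0 0 45; 3 0 0 0 45; 6 0 -4 0 45; 9 0 -9 0 45; 12 5 -13 0 45; 15 10 -16 0 45; 18 15 -18 0 45; 21 20 -20 0 45; 24 25 -20 0 45; 25 30 -20 0 45")

```text
time_s: 19.8
eef_pos: [390.1, 128.8, 215.4]
ee_rot: [0.001, -0.068, 0.998, 0.0]
force: [1.0, 0.1, 0.2]
grip_width: 0.447
```

Request:
step_arm(plan="3 5 0 0 45; 4 10 0 0 45; 5 15 0 0 45; 6 20 0 0 45; 6 22 0 0 45; 6 22 0 0 45")

```text
time_s: 20.4
eef_pos: [300.5, 340.1, 214.3]
ee_rot: [0.0, -0.071, 0.997, 0.0]
force: [-0.5, -0.4, 0.7]
grip_width: 0.45
```

Run:
```python
from st import *
st(); out=[]
for n in('top','side'):
    im,d=cams.capture(n); np.save(n+'9i.npy',im); 
    a=im[105:245,210:425] if n=='top' else im[130:250,280:440]
    a=cv2.resize(a,(800,521) if n=='top' else (800,600),interpolation=cv2.INTER_CUBIC); save('f_'+n,a)
    uv,P=cloud(n,d)
    for k in('long_tube','short_tube','tape_measure'):
        for r in spotter.regions_of(n,k):
            q=P[r['pixels'][uv[:,1],uv[:,0]]]; t=q[(q[:,2]>46)&(q[:,2]<57)] if 'tube' in k else q[q[:,2]>40]
            if len(t)>20:
                c,s,a=cv2.minAreaRect((( t[:,:2]-p[:2])@Rt).astype(np.float32)); print(n,k,round(r['conf'],2),'plate c',np.round(c,1),np.round(s,1),round(a,1))
```

```text
t 20.4 plate xy [-240.8  379.3] z 214.3 jaw yaw deg in plate 0.35 F plate [-0.6 -0.3] 0.7 grip 0.45
top long_tube 0.7 plate c [144.3 433.1] [ 37.9 129.3] 5.0
top short_tube 0.93 plate c [ 71.1 -85.2] [41.8 89.3] 0.1
top tape_measure 0.86 plate c [ -63.1 -204.5] [69.4 42.5] 80.9
side long_tube 0.73 plate c [73.1 28.8] [141.1  44.5] 89.7
side short_tube 0.82 plate c [ 71.6 -88.4] [94.  46.9] 84.5
side tape_measure 0.92 plate c [ -63.4 -206.9] [71.3 39.9] 81.3
```

View pics/f_top.png

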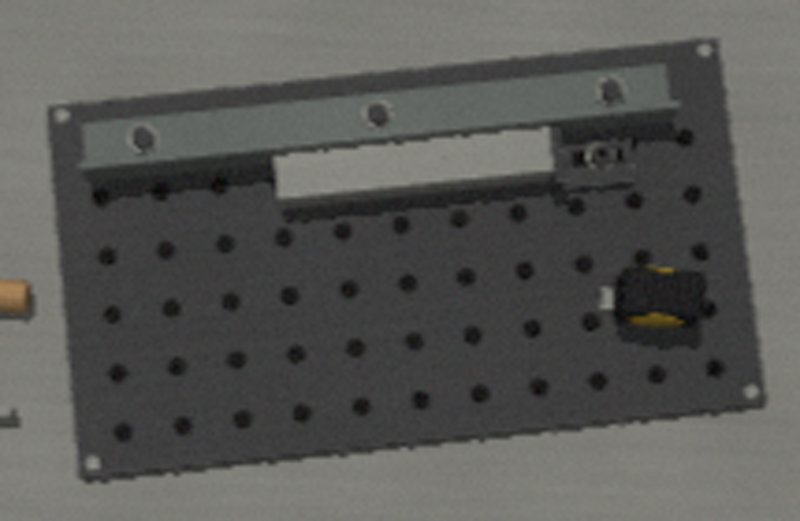

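View pics/f_side.png

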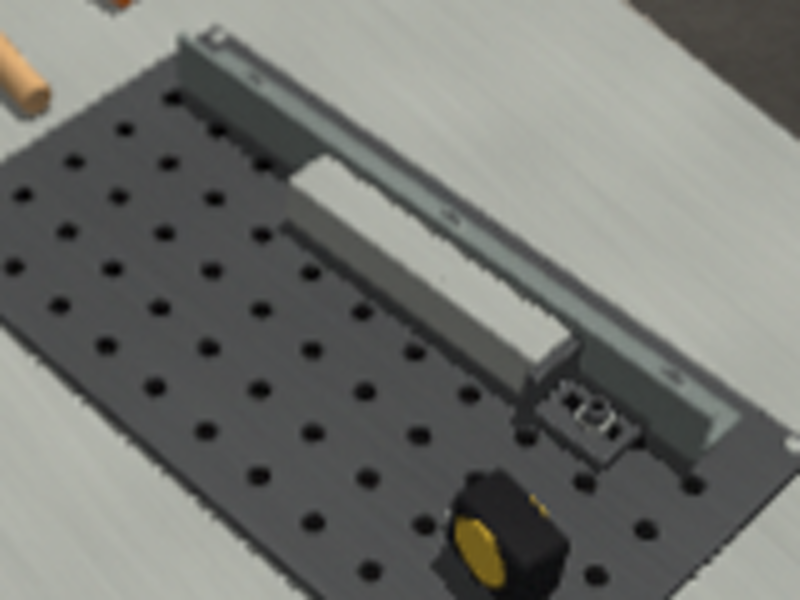

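Both views show one continuous bar along the fence with no visible joint gap: top (275–555, 127–200), side (290–575, 155–385). It is home against the stop, the tape measure has not moved and the hand is clear, so I'm handing in.

```bash
python3 -c "
from h import *
print(workorder.finish_job())"
```

```text
the job is handed in; nothing more can be done
None
```

The job is handed in at about 20 s of the 58 s allowed. Both tubes lie flush along the fence and butt together in line, with the short tube home against the end stop. I only pushed them. I pressed each one onto the fence with the two fingers spread, then slid it along by its left end with the fingers shut. A last press on the fence for each tube finished it.

**Force checks:**
- **Fence:** the fingers stopped at the same place (40.4 to 40.8 mm in the plate's frame) on all four presses, at 16 to 31 N.
- **Stop:** the short tube stopped firmly at 20 N.
- **Butt joint:** the long tube stopped 140.0 mm behind that point, which is its own length, at 17 N. I did not push the ends again after the final fence presses.

**Last pictures:** both cameras show one straight bar on the fence with no visible gap and the hand clear. The tape measure is within about 3 mm of its first measured place, which is within measuring error. I did not measure the square and the clamp again, but the hand never went near them.

**Disagreements:**
- The network's only long_tube find in the last top picture was an orange look-alike, which I disregarded.
- The side camera's depth outline of the short tube read 94 by 47 mm and about 5° askew. The top camera read 89 by 42 mm and 0.1°, and I trusted that together with the force checks.

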